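# Cure the plane body in the drawer box

## Task

The bare wooden plane body (the one without a blade) is ready for curing: set it down gently, flat on its sole, on the floor of the curing box's open drawer beside the wedge that already lies there. Slide the drawer gently all the way shut, then press the start button on the box fully down and let it come back up. The wedge stays flat in the drawer, and everything else on the bench, the bladed plane included, stays where it is.

Things in the scene. Friction and masses are not known exactly. Their poses are not given: they have to be found in the camera images.
- plane_body: Bare plane body of pale wood, standing on its sole: a block 112 mm long (its x), 46 mm wide (its y), 40 mm high, with flat parallel sides and an empty slot through the middle of its top; about 0.3 kg. Origin: centre of the sole (underside), z up.
- bladed_plane: Bystander: a plane with the same block, 112 x 46 x 40 mm, but with a steel blade and dark wedge standing slantwise out of its slot to 80 mm high. Origin: centre of the sole. The two planes and the glass cup may each be in any of three places.
- wedge: Loose pale wooden wedge lying flat on the drawer's floor: 90 mm long (its x), 32 mm wide (its y), up to 17 mm high; about 60 g. Origin: centre of the underside.
- cure_box: Grey fixed metal box, 260 mm deep (its x), 360 mm wide (its y), 120 mm high, open at the front (its -x side, towards the robot) for one drawer that fills its width. Origin: centre of the underside, on the bench. The box's roof starts 115 mm in front of the origin (at x = -115 mm), so only what is further out (x below -115 mm) is reachable from above.
- drawer (a joint): How far the drawer is pulled out, in m: 0 is fully shut, 0.19 its stop; it starts 0.16 to 0.185 open, slides along the box's x axis (+x shuts), with about 1.5 N friction and no spring. 1 kg.
- drawer_floor (a point): Centre of the drawer's inner floor, 22 mm above the bench; moves with the drawer, axes as the box's. The clear inside is 215 mm long (x) by 318 mm wide (y); the side walls' tops are 76 mm above the floor, the front panel's top 85 mm above it.
- drawer_pull (a point): Middle of the outer edge of the straight steel lip along the top of the drawer's front panel, moves with the drawer. The lip is 140 mm wide (y), 12 mm high, and sticks out 18 mm from the 15 mm thick front panel; this point is its foremost point, 96 mm above the bench. Pushing on it towards the box's +x shuts the drawer.
- start_button (a joint): How far the start button is pressed, in m: 0 is up, 0.006 fully down; its spring brings it back; fully down takes 5 N.
- start_button_top (a point): Centre of the top face of the round black start button (34 mm across) in a steel collar, on the box's roof near its front edge, right of the middle as the robot sees it; 142 mm above the bench when up; pressed straight down.
- hammer: Bystander: hammer lying on the bench. Origin: at its underside.
- turnscrew: Bystander: screwdriver lying on the bench.
- glass_cup: Bystander: small glass cup, 60 mm across, 65 mm high. Origin: centre of its underside.
- square: Bystander: try square with wooden stock (75 mm) and 120 mm steel blade, lying flat.
- scale: Bystander: flat pocket scale, 130 x 75 x 20 mm.
- oilstone: Bystander: grey oilstone, 150 x 50 x 25 mm.
Things that resemble listed ones, but are neither listed nor needed, are in the scene too. What is shaped like the plane_body but black or red is not meant.

How it is judged (in metres and radians):
On the way, in this order (a step that is already met when the one before it is completed fails the run):
1. the bare plane body lies flat on the drawer's floor, let go, with the wedge still flat in the drawer (x of plane_body in the frame of drawer_floor between -0.11 and 0.11 m and y of plane_body in the frame of drawer_floor between -0.16 and 0.16 m and z of plane_body in the frame of drawer_floor between -0.006 and 0.006 m and angle between plane_body's own z axis and vertical below 0.1 rad and x of wedge in the frame of drawer_floor between -0.11 and 0.11 m and y of wedge in the frame of drawer_floor between -0.16 and 0.16 m and z of wedge in the frame of drawer_floor between -0.006 and 0.008 m and angle between wedge's own z axis and vertical below 0.15 rad and contact force between the fingers and plane_body below 0.1 N), for 0.2 s.
2. the drawer is fully shut with both in it (x of plane_body in the frame of drawer_floor between -0.11 and 0.11 m and y of plane_body in the frame of drawer_floor between -0.16 and 0.16 m and z of plane_body in the frame of drawer_floor between -0.006 and 0.006 m and angle between plane_body's own z axis and vertical below 0.1 rad and x of wedge in the frame of drawer_floor between -0.11 and 0.11 m and y of wedge in the frame of drawer_floor between -0.16 and 0.16 m and z of wedge in the frame of drawer_floor between -0.006 and 0.008 m and angle between wedge's own z axis and vertical below 0.15 rad and value of joint drawer below 0.004 m), for 0.1 s.
3. the start button is pressed fully down with the drawer shut (value of joint start_button above 0.005 m and value of joint drawer below 0.004 m), for 0.05 s.
At the end, for the whole second after the job is handed in: Plane body on its sole and wedge flat, both at rest on the drawer floor (undersides within 6 and 8 mm of it, tilt under 0.1 and 0.15 rad), drawer shut to within 4 mm, start button pressed at least 5 of its 6 mm after that and up again within 1.5 mm (all of step 2 and value of joint start_button below 0.0015 m and linear speed of each of plane_body, wedge below 0.02 m/s); the robot touches nothing.
It fails at once if the plane body is dropped (falls free faster than 0.6 m/s, that is from some 20 mm or more) (linear speed of plane_body above 0.6 m/s and contact force between the fingers and plane_body below 0.05 N).
It fails at once if the drawer is slammed (shut faster than 0.4 m/s) (velocity of joint drawer below -0.4 m/s).
It fails at once if the start button is pressed while the drawer is open (value of joint start_button above 0.004 m and value of joint drawer above 0.02 m).
It fails at once if a bystander (bladed plane, hammer, screwdriver, glass cup, square, scale or oilstone) is moved by more than 40 mm (distance of any of bladed_plane, hammer, turnscrew, glass_cup, square, scale, oilstone from where it was at the start of the episode above 0.04 m).
It also fails if it takes over 64 s, if anything falls off the work surface, if the arm or the gripper's body presses on something with over 40 N, if the wrist force passes 120 N, or if a joint passes its speed limit or range.

## Robot

A 6-joint arm with a two-finger parallel gripper is mounted at the origin on the work surface. World frame = base frame: x ahead of the robot, y to its left, z up, the work surface at z = 0. Lengths are in mm, angles in rad, forces in N, time in s.
With the tool pointing down it reaches from about 275 to 1000 mm from the base axis. Payload 8.4 kg.
Tool frame: the origin (TCP) lies at the very end of the fingers, on their centre line; the grasp point (between the pads) lies 19 mm behind it; z points along the fingers, y is the line along which they close (so a half turn about z gives the same grasp; the last joint's range is limited). The gripper opens to 85 mm and grips with 20 to 120 N. Pads are 22 mm wide; open, the fingers measure 114 mm over their backs; the gripper's body (76 mm by 85 mm) begins 54 mm behind the grasp point. The pads swing forward as they close: fully open they stand 13 mm farther back than shut.
Start: joints at [-1.239, 0.353, 1.633, -0, 1.155, -0.002], TCP at [204.771, -590.506, 231.281] pointing down, gripper open.
Joint ranges: [-2.63, 2.63], [-0.92, 2.1], [0.06, 2.66], [-1.3, 4.44], [0, 2.69], [-3.02, 3.02]. Speed limits (rad/s): [2.22, 2.22, 2.79, 3.14, 3.14, 3.14].

## Interface

Orientations are given as [roll, pitch, yaw] about the fixed x, y, z axes, in that order (R = Rz(yaw) Ry(pitch) Rx(roll)).
In Python, from rig import telemetry, imaging, r gives the robot as it stands. The module is installed in compiled form; this text tells all that it offers.
- The arm moves only by the tool step_arm, never from a script. Its argument "moves" is a list of rows, each a list of 3 entries, a list of its own where there are three numbers: the turn, a rotation vector about the tool's x, y, z scaled (see below), then the shift along the tool's x, y, z scaled (see below), then the opening, from -1 (shut) to 1 (fully open). A call has 1 to 8 rows; each row is the pose to reach, as a shift and turn from the pose commanded when the call began, along the tool's axes at that moment; what a row does not reach only later rows make up. The controller multiplies each number of a shift by 200 mm and each number of a turn by 45 degrees. A row lasts 1/10 s, in which the tool goes at most 50 mm and 8.59 degrees, less where a joint would pass 70% of its speed; a pose out of reach is approached as far as the arm can. A call with a number of a shift or a turn outside -1 to 1 is refused whole. A call with a gripper value outside its range is refused whole. The fingers move at their own pace and stop on an object; "squeeze" is the grip in N (left out, the last holds). Time passes only in rows, so rows that repeat a pose let the fingers close. It gives the time, the measured TCP pose, the force, the opening and the grip force at its end, in the units of the state.
- telemetry.sense(): the state, without advancing time (a new reading comes with each control period).
- imaging.grab_frame(name): name is "scene" or "top" or "wrist"; returns the picture (420x560x3 uint8, red, green, blue); there is no depth.
- imaging.calibration(name): a dict with "fx", "fy", "cx", "cy" (pixels), "cam_to_world" (4x4, takes a point from camera to world coordinates). Camera axes: x right, y up, looking along -z (the intrinsics and any distortion apply to the point x, -y, -z); pixel columns grow to the right and rows downward; lengths in mm; the calibration is good to about 2 mm. The wrist camera is an equidistant fisheye: a pixel r from the principal point sees the ray r / f radians off the axis. A picture is of the moment at which its call begins: read the wrist's pose just before it. calibration takes no time and is no camera call; for the wrist camera it gives the pose at the moment of the call.
- r.sign_off(): hands the job in; it is judged then, once.
Trained networks look in the newest picture that a camera, given by its name, has taken for a name from the list of things; names that differ only in an ending like _2 or _b are one class to them, and where a whole thing is asked for, a point or a joint stands for the part that bears it (a point fixed in the world has none). Each returns a list of dicts, best first, with "conf" (0 to 1); they miss things now and then, are a little off and sometimes report something else, mostly with a low value. They report only what shows in the picture. A call takes as long as a camera call. They do not tell look-alikes from the thing itself.
- imaging.recognise(camera, name): "extent" ([left, top, width, height] in pixels, round what is visible of it).
- imaging.mark_of(camera, name): "xy" ([column, row] in pixels: a listed point, or the origin of a listed thing).
The state is a dict: "clock": time; "qpos": joint angles; "qvel": joint speeds; "joint_efforts": joint torques, N m; "eef_pos": TCP position; "tcp_rot": TCP orientation; "contact_force": force on the tool from outside, world axes, zero at the start; "wrist_torque": the same for the moment, N m; "opening": opening from 0.0 (shut) to 1.0 (fully open); "grasp_force": force on a finger pad.
Only numpy, scipy, OpenCV 4.12 (cv2) and the standard library are available. Lean on these libraries where they do the work, as an engineer would, in place of code of your own. Each camera call takes 0.05 s, during which the arm holds its last target. There are 200 camera calls.

## Working session

There is one attempt and no reset: what is moved stays moved. The work goes in short steps, Python scripts to look and compute and a tool call to move; the robot and the scene stay as the last step left them, time stands still between calls to the robot, and variables do not carry over. Pictures are saved under pics/ and viewed, at most 10 in all, crops included, and the job is handed in when it is done.

Besides the shell and the picture viewer there is one more tool, called as name([rows], argument=value, ...), one row to a line, values as JSON. step_arm: Moves the arm, as the interface text tells. Its arguments: {"type":"object","properties":{"moves":{"type":"array"},"squeeze":{"type":"number"}},"required":["moves"]}

```bash
mkdir -p pics
cat > h.py <<'E'
from rig import telemetry, imaging, r
import numpy as np, cv2
from scipy.spatial.transform import Rotation as R
def ray(cam,px,cal=None):
    c=cal or imaging.calibration(cam); T=np.array(c["cam_to_world"])
    u=(px[0]-c["cx"])/c["fx"]; v=(px[1]-c["cy"])/c["fy"]
    if cam=="wrist":
        t=np.hypot(u,v); s=np.sin(t)/t if t>1e-9 else 1; d=np.array([u*s,-v*s,-np.cos(t)])
    else: d=np.array([u,-v,-1.])
    return T[:3,3],T[:3,:3]@d
def at_z(cam,px,z,cal=None):
    o,d=ray(cam,px,cal); return o+d*(z-o[2])/d[2]
def proj(cam,p,cal=None):
    c=cal or imaging.calibration(cam); T=np.array(c["cam_to_world"])
    q=T[:3,:3].T@(np.array(p)-T[:3,3]); x,y,z=q[0],-q[1],-q[2]
    if cam=="wrist":
        n=np.hypot(x,y); t=np.arctan2(n,z); return c["cx"]+c["fx"]*t*x/n, c["cy"]+c["fy"]*t*y/n
    return c["cx"]+c["fx"]*x/z, c["cy"]+c["fy"]*y/z
def save(cam,name):
    f=imaging.grab_frame(cam); cv2.imwrite(f"pics/{name}.png",f[:,:,::-1]); return f
E
python3 - <<'E'
from h import *
np.set_printoptions(precision=1,suppress=True)
s=telemetry.sense(); print(s)
Z={"plane_body":0,"bladed_plane":0,"wedge":22,"drawer_floor":22,"drawer_pull":96,"start_button_top":142,"cure_box":0,"glass_cup":0,"hammer":0,"scale":0,"oilstone":0,"square":0,"turnscrew":0}
for cam in("top","scene"):
    save(cam,cam+"0")
    for n,z in Z.items():
        for m in imaging.mark_of(cam,n)[:3]: print(cam,n,round(m["conf"],2),np.array(m["xy"]),at_z(cam,m["xy"],z))
E
```

```text
{'clock': 0.0, 'qpos': array([-1.2,  0.4,  1.6,  0. ,  1.2, -0. ]), 'qvel': array([-0.,  0., -0.,  0.,  0., -0.]), 'joint_efforts': array([  0. , -60.5, -34.2,   0. ,   0. ,   0. ]), 'eef_pos': array([ 204.6, -590. ,  230.6]), 'tcp_rot': array([-3.1, -0. ,  0.3]), 'contact_force': array([ 0.2, -0.1, -0.6]), 'wrist_torque': array([ 0. , -0.1, -0. ]), 'grasp_force': 0.0, 'opening': 1.00024937983257}
top plane_body 0.9 [449.4 318.8] [ 287.6 -577.4    0. ]
top plane_body 0.68 [333.2 151.4] [ 832.5 -184.6    0. ]
top plane_body 0.56 [388.3 301.2] [ 330.5 -381.1    0. ]
top bladed_plane 0.75 [390.1 248.2] [ 503.7 -385.8    0. ]
top wedge 0.53 [253.4 211.5] [594.6  76.   22. ]
top drawer_floor 0.83 [252.5 206.1] [612.9  80.4  22. ]
top drawer_pull 0.62 [251.2 248.4] [461.9  67.7  96. ]
top drawer_pull 0.48 [440.7 254.4] [ 480.4 -514.9   96. ]
top start_button_top 0.65 [277.2 167.6] [711.7   3.5 142. ]
top cure_box 0.78 [247.4 161.6] [775.6 112.4   0. ]
top glass_cup 0.57 [341.5 252.6] [ 478.7 -224.8    0. ]
top hammer 0.83 [169.8 300.2] [289.1 324.8   0. ]
top scale 0.74 [395.5 197.3] [ 680
[... 879 characters left out ...]
[312.3 222.2] [456.6  51.1  96. ]
scene start_button_top 0.45 [246.8 231.3] [705.4   9.8 142. ]
scene cure_box 0.71 [244.3 286.5] [780.1 118.6  -0. ]
scene glass_cup 0.54 [271.3 201.8] [ 481.1 -214.7    0. ]
scene hammer 0.8 [389.7 270. ] [293.9 318.6   0. ]
scene hammer 0.67 [235.3 158.3] [ 476.9 -558.5    0. ]
scene scale 0.58 [302.  204.2] [ 378.8 -137.1    0. ]
scene scale 0.57 [208.  191.6] [ 682.2 -408.8    0. ]
scene oilstone 0.74 [373.4 342. ] [528.2 519.4   0. ]
scene oilstone 0.17 [273.5 205.5] [ 484.5 -190.4    0. ]
scene square 0.55 [304.3 202.8] [ 366.  -139.5    0. ]
scene turnscrew 0.41 [233.9 159.9] [ 487.9 -551.     0. ]
scene turnscrew 0.36 [311.2 221.5] [401.7 -32.6   0. ]
```

View pics/top0.png

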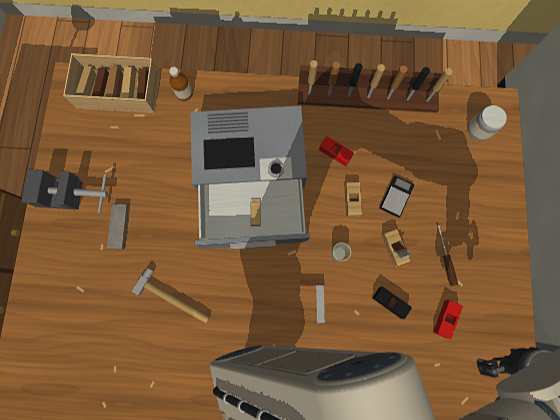

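View pics/scene0.png

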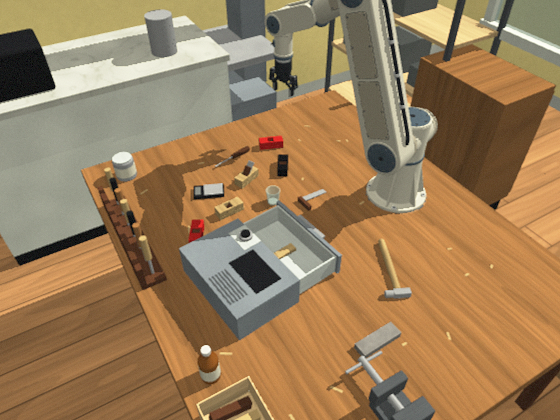

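Pale bare body is at top (353,198), with its long axis about along x. The bladed plane is at (397,246), the cup at (341,252), and the wedge in the drawer at (255,211). The black and red blocks are look-alikes. The scene view agrees, with the body at (228,210). Next I go above the body for a wrist view.

```bash
cat >> h.py <<'E'
def rel(target,yaw,tilt=None):
    "shift and turn numbers from the present pose to a downward pose"
    s=telemetry.sense(); A=R.from_euler("xyz",s["tcp_rot"]); B=R.from_euler("xyz",[np.pi,0,yaw])
    sh=A.inv().apply(np.array(target)-s["eef_pos"])/200; tu=(A.inv()*B).as_rotvec(degrees=True)/45
    print("at",s["eef_pos"].round(1),"rot",s["tcp_rot"].round(4),"shift",sh.round(3),"turn",tu.round(3))
E
python3 -c "
from h import *
rel([600,-250,330],0)"
```

```text
at [ 204.8 -590.5  231.3] rot [-3.1416 -0.      0.3338] shift [ 2.425 -0.961 -0.494] turn [-0.     0.     0.425]
```

step_arm([
  [[0,0,0.425],[1,-0.4,-0.5],1],
  [[0,0,0.425],[1,-0.4,-0.5],1],
  [[0,0,0.425],[1,-0.4,-0.5],1],
  [[0,0,0.425],[1,-0.4,-0.5],1],
  [[0,0,0.425],[1,-0.4,-0.5],1],
  [[0,0,0.425],[1,-0.4,-0.5],1],
])

```text
clock: 2.0
eef_pos: [371.0, -447.7, 334.1]
tcp_rot: [3.139, -0.004, 0.004]
contact_force: [0.7, -0.8, -0.1]
opening: 1.004
grasp_force: 0.0
```

```bash
python3 -c "
from h import *
rel([600,-250,330],0)"
```

```text
at [ 371.  -447.7  334.1] rot [ 3.139  -0.0038  0.0037] shift [ 1.148 -0.984  0.022] turn [ 0.003 -0.005  0.005]
```

step_arm([
  [[0,0,0],[1,-0.95,0],1],
  [[0,0,0],[1,-0.95,0],1],
  [[0,0,0],[1,-0.95,0],1],
  [[0,0,0],[1,-0.95,0],1],
  [[0,0,0],[1,-0.95,0],1],
  [[0,0,0],[1,-0.95,0],1],
  [[0,0,0],[1,-0.95,0],1],
])

```text
clock: 2.7
eef_pos: [569.3, -257.4, 330.4]
tcp_rot: [-3.141, 0.0, 0.003]
contact_force: [-0.3, -0.4, 0.1]
opening: 0.997
grasp_force: 0.0
```

Run:
```python
from h import *
np.set_printoptions(precision=1,suppress=True)
cal=imaging.calibration("wrist"); save("wrist","w1")
for n,z in {"plane_body":0,"bladed_plane":0,"glass_cup":0,"wedge":22,"drawer_pull":96}.items():
    for m in imaging.mark_of("wrist",n)[:2]: print(n,round(m["conf"],2),np.array(m["xy"]),at_z("wrist",m["xy"],z,cal))
rel([600,-250,330],0)
print(np.array(cal["cam_to_world"]),cal["fx"],cal["cx"],cal["cy"])
```

```text
plane_body 0.92 [275.9 105.8] [ 653.7 -253.4    0. ]
plane_body 0.92 [350.8 301.8] [ 328.4 -385.7    0. ]
bladed_plane 0.77 [365.  204.5] [ 506.9 -392.2    0. ]
glass_cup 0.76 [247.8 227.1] [ 469.4 -210.     0. ]
wedge 0.7 [ 78.6 157.3] [591.7  60.7  22. ]
wedge 0.28 [457.9 213.6] [ 499.5 -550.2   22. ]
drawer_pull 0.63 [ 66.6 246.8] [469.6  58.5  96. ]
at [ 566.6 -260.6  331.3] rot [ 3.1  0.  -0. ] shift [ 0.2 -0.1  0. ] turn [ 0.  0. -0.]
[[   0.     1.     0.3  647.5]
 [  -1.     0.    -0.  -256.4]
 [  -0.    -0.3    1.   472.9]
 [   0.     0.     0.     1. ]] 325.19226210127806 277.4194374789528 211.34332553823063
```

View pics/w1.png

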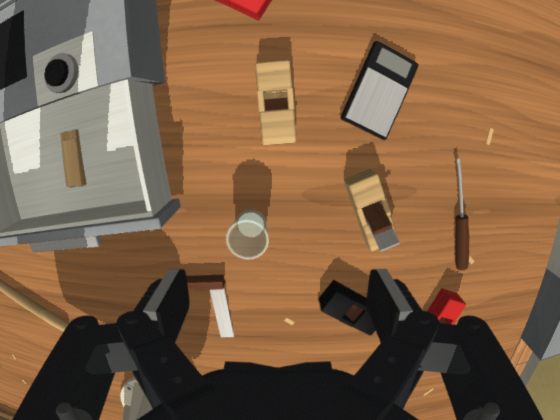

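The wrist view shows the bare body with its top-face corners at about (258,63), (291,62), (295,142), (263,144). The button is at (60,72), the wedge at (72,157), and the drawer's right front corner at (178,207).

Run:
```python
from h import *
np.set_printoptions(precision=1,suppress=True)
f=cv2.imread("pics/w1.png"); cal=imaging.calibration("wrist")
g=f[40:165,235:315]; hsv=cv2.cvtColor(g,cv2.COLOR_BGR2HSV)
for p in[(258,63),(291,62),(295,142),(263,144)]: print("corner",at_z("wrist",p,40,cal))
print("button",at_z("wrist",(60,72),142,cal), at_z("top",(275.5,168),142))
print("wedge ends",at_z("wrist",(69,130),32,cal),at_z("wrist",(75,187),32,cal),"top",at_z("top",(257,199),35),at_z("top",(255,225),35))
print("roof front",at_z("top",(192,184.5),120),at_z("top",(305,178.5),120),"roof back",at_z("top",(191,112),120),at_z("top",(301,107),120))
print("panel ends",at_z("wrist",(178,205),107,cal),at_z("top",(197,242),107),at_z("top",(308,236),107))
cv2.imwrite("pics/c1.png",np.hstack([cv2.resize(f[30:170,225:325],(400,560),interpolation=2),cv2.resize(cv2.imread("pics/top0.png")[100:260,185:315],(400,492),interpolation=2)[:560] if 0 else cv2.copyMakeBorder(cv2.resize(cv2.imread("pics/top0.png")[100:255,185:315],(390,465),interpolation=2),0,95,0,0,0)]))
```

```text
corner [ 708.3 -234.4   40. ]
corner [ 709.5 -277.4   40. ]
corner [ 602.1 -282.8   40. ]
corner [ 599.5 -240.2   40. ]
button [709.4  -5.8 142. ] [710.1   8.7 142. ]
wedge ends [636.2  64.8  32. ] [544.3  65.6  32. ] top [634.9  66.3  35. ] [546.9  66.2  35. ]
roof front [646.9 265.8 120. ] [689.1 -85.1 120. ] roof back [890.3 295.8 120. ] [931.1 -59.9 120. ]
panel ends [ 535.1 -138.5  107. ] [469.6 233.8 107. ] [ 509.8 -104.2  107. ]
```

View pics/c1.png

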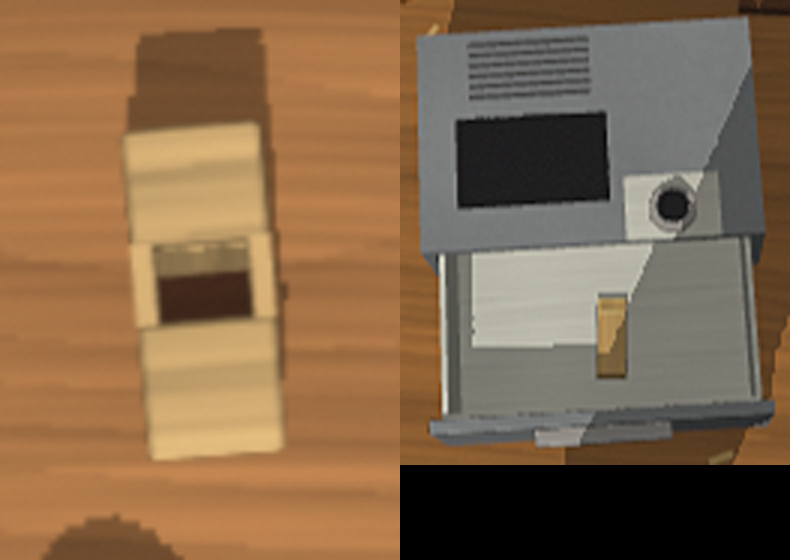

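```bash
python3 -c "
from h import *
rel([655,-259,120],.05)"
```

```text
at [ 566.6 -260.6  331.3] rot [ 3.1414e+00  2.0000e-04 -1.6000e-03] shift [ 0.442 -0.009  1.056] turn [ 0.     0.    -0.066]
```

step_arm([
  [[0,0,-0.065],[0.44,-0.01,0.5],1],
  [[0,0,-0.065],[0.44,-0.01,0.5],1],
  [[0,0,-0.065],[0.44,-0.01,0.5],1],
  [[0,0,-0.065],[0.44,-0.01,1],1],
  [[0,0,-0.065],[0.44,-0.01,1],1],
  [[0,0,-0.065],[0.44,-0.01,1],1],
  [[0,0,-0.065],[0.44,-0.01,1],1],
])

```text
clock: 3.7
eef_pos: [655.0, -258.2, 131.7]
tcp_rot: [-3.141, 0.001, 0.05]
contact_force: [-0.1, 0.5, -0.1]
opening: 1.003
grasp_force: 0.0
```

Run:
```python
from h import *
rel([655,-259,8],.05)
cal=imaging.calibration("wrist"); save("wrist","w2")
for m in imaging.mark_of("wrist","plane_body")[:1]: print(m,at_z("wrist",m["xy"],0,cal))
```

```text
at [ 655.  -258.2  131.7] rot [-3.1411e+00  1.2000e-03  5.0000e-02] shift [0.001 0.004 0.618] turn [-0.001  0.002 -0.   ]
{'xy': [272.8, 199.9], 'conf': 0.83} [ 655.12448451 -252.86202105    0.        ]
```

View pics/w2.png

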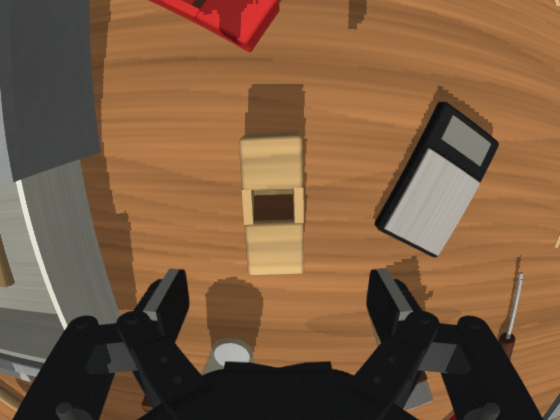

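The body's top face has corners at about (241,138), (302,136), (303,273), (248,274), and it lies between the fingers (186 and 370). I check its centre next.

Run:
```python
from h import *
c=imaging.calibration("wrist")
P=np.array([at_z("wrist",p,40,c)[:2] for p in[(241,138),(302,136),(303,273),(248,274)]]); print(P.round(1),P.mean(0))
rel([*P.mean(0),8],.05)
```

```text
[[ 714.1 -228.3]
 [ 717.7 -272.6]
 [ 606.9 -281.4]
 [ 603.7 -235.9]] [ 660.58955849 -254.55117153]
at [ 657.1 -258.7  134.7] rot [ 3.1397 -0.0041  0.0503] shift [ 0.016 -0.021  0.634] turn [ 0.002 -0.005  0.   ]
```

step_arm([
  [[0,0,-0.03],[0.016,-0.018,0.2],1],
  [[0,0,-0.03],[0.016,-0.018,0.35],1],
  [[0,0,-0.03],[0.016,-0.018,0.48],1],
  [[0,0,-0.03],[0.016,-0.018,0.56],1],
  [[0,0,-0.03],[0.016,-0.018,0.61],1],
  [[0,0,-0.03],[0.016,-0.018,0.61],1],
])

```text
clock: 4.4
eef_pos: [658.9, -253.9, 9.7]
tcp_rot: [3.141, -0.0, 0.075]
contact_force: [0.1, 0.6, 0.6]
opening: 0.997
grasp_force: 0.0
```

step_arm([
  [[0,0,0],[0,0,0],-0.2],
  [[0,0,0],[0,0,0],-0.6],
  [[0,0,0],[0,0,0],-1],
  [[0,0,0],[0,0,0],-1],
  [[0,0,0],[0,0,0],-1],
  [[0,0,0],[0,0,0],-1],
  [[0,0,0],[0,0,0],-1],
  [[0,0,0],[0,0,0],-1],
], squeeze=40)

```text
clock: 5.2
eef_pos: [659.5, -254.1, 10.8]
tcp_rot: [3.141, -0.002, 0.075]
contact_force: [-0.6, -0.5, 5.7]
opening: 0.533
grasp_force: 42.8
```

step_arm([
  [[0,0,0],[0,0,-0.1],-1],
  [[0,0,0],[0,0,-0.3],-1],
  [[0,0,0],[0,0,-0.5],-1],
  [[0,0,0],[0,0,-0.7],-1],
  [[0,0,0],[0,0,-0.9],-1],
  [[0,0,0],[0,0,-1],-1],
  [[0,0,0],[0,0,-1],-1],
])

```text
clock: 5.9
eef_pos: [660.2, -254.3, 213.4]
tcp_rot: [3.139, -0.006, 0.075]
contact_force: [-0.7, -0.2, -3.5]
opening: 0.535
grasp_force: 42.3
```

```bash
python3 -c "
from h import *
print(telemetry.sense()['grasp_force'],telemetry.sense()['contact_force'])
rel([520,163.5,210],.118)"
```

```text
42.28097909130156 [-0.70651477 -0.21888    -3.49122234]
at [ 660.2 -254.3  213.4] rot [ 3.1389 -0.0057  0.0746] shift [-0.544 -2.135  0.008] turn [ 0.004 -0.007 -0.055]
```

step_arm([
  [[0,0,0],[-0.05,-0.2,0],-1],
  [[0,0,0],[-0.1,-0.4,0],-1],
  [[0,0,0],[-0.17,-0.65,0],-1],
  [[0,0,0],[-0.22,-0.85,0],-1],
  [[0,0,0],[-0.27,-1,0],-1],
])

```text
clock: 6.4
eef_pos: [587.5, -55.7, 207.2]
tcp_rot: [-3.14, 0.003, 0.075]
contact_force: [0.9, 0.4, -4.9]
opening: 0.532
grasp_force: 42.6
```

step_arm([
  [[0,0,-0.055],[-0.05,-0.2,0],-1],
  [[0,0,-0.055],[-0.1,-0.4,0],-1],
  [[0,0,-0.055],[-0.17,-0.65,0],-1],
  [[0,0,-0.055],[-0.22,-0.85,0],-1],
  [[0,0,-0.055],[-0.27,-1,0],-1],
  [[0,0,-0.055],[-0.27,-1,0],-1],
])

```text
clock: 7.0
eef_pos: [518.2, 140.1, 207.4]
tcp_rot: [-3.141, 0.003, 0.121]
contact_force: [0.2, -0.6, -3.4]
opening: 0.535
grasp_force: 42.7
```

Run:
```python
from h import *
np.set_printoptions(precision=1,suppress=True)
cal=imaging.calibration("wrist"); save("wrist","w3")
for n,z in {"wedge":22,"drawer_floor":22,"start_button_top":142,"drawer_pull":96}.items():
    for m in imaging.mark_of("wrist",n)[:1]: print(n,round(m["conf"],2),np.array(m["xy"]),at_z("wrist",m["xy"],z,cal))
rel([568,163.5,150],.118)
```

```text
wedge 0.82 [358.2 123.7] [593.4  67.8  22. ]
drawer_floor 0.95 [347.8 105.2] [610.3  81.3  22. ]
drawer_pull 0.57 [356.8 271.3] [466.5  62.9  96. ]
at [521.  136.3 208.6] rot [3.1 0.  0.1] shift [ 0.2 -0.1  0.3] turn [ 0.  0. -0.]
```

View pics/w3.png

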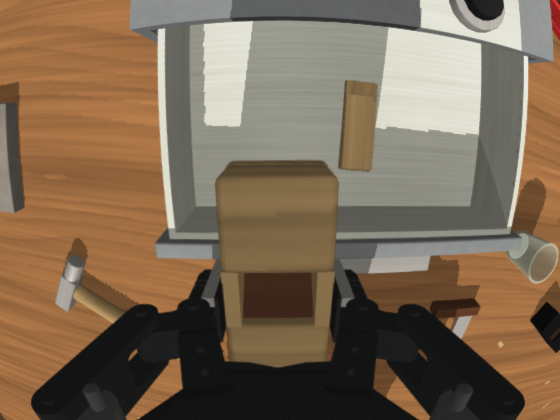

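The body is held level, and the drawer is square to the tool. The wedge is at (358,125), floor-front corners are at about (192,208) and (478,205), and the roof's front edge is near row 25.

Run:
```python
from h import *
np.set_printoptions(precision=1,suppress=True)
cal=imaging.calibration("wrist")
th=.118; o=np.array([782,103.3])
def box(p): d=p[:2]-o; return np.array([d[0]*np.cos(th)+d[1]*np.sin(th),-d[0]*np.sin(th)+d[1]*np.cos(th)])
for n,p,z in[("floor FL",(192,208),22),("floor FR",(478,205),22),("panel in top L",(172,237),107),("panel top R",(512,232),107),("roof fr L",(135,33),120),("roof fr R",(550,62),120),("wedge L",(341,168),22),("wedge R",(371,170),22),("wedge far L",(346,82),37),("wedge far R",(377,84),37)]:
    w=at_z("wrist",p,z,cal); print(n,w,box(w))
print(box(np.array([611,81])))
```

```text
floor FL [486.3 226.6  22. ] [-279.1  157.3]
floor FR [ 529.7 -106.6   22. ] [-275.3 -178.8]
panel in top L [487.7 222.8 107. ] [-278.2  153.3]
panel top R [526.2 -95.2 107. ] [-277.4 -167. ]
roof fr L [650.4 258.8 120. ] [-112.3  169.9]
roof fr R [694.7 -91.1 120. ] [-109.5 -182.7]
wedge L [548.   74.1  22. ] [-235.8   -1.4]
wedge R [550.3  41.4  22. ] [-237.3  -34.2]
wedge far L [635.   84.6  37. ] [-148.2   -1.2]
wedge far R [638.7  53.6  37. ] [-148.1  -32.5]
[-172.4   -2. ]
```

step_arm([
  [[0,0,0],[0.258,-0.073,0.05],-1],
  [[0,0,0],[0.258,-0.073,0.2],-1],
  [[0,0,0],[0.258,-0.073,0.4],-1],
  [[0,0,0],[0.258,-0.073,0.55],-1],
  [[0,0,0],[0.258,-0.073,0.68],-1],
  [[0,0,0],[0.258,-0.073,0.78],-1],
  [[0,0,0],[0.258,-0.073,0.84],-1],
  [[0,0,0],[0.258,-0.073,0.86],-1],
])

```text
clock: 8.05
eef_pos: [570.1, 156.8, 35.9]
tcp_rot: [3.141, 0.002, 0.117]
contact_force: [-0.1, 0.5, -3.2]
opening: 0.534
grasp_force: 42.7
```

step_arm([
  [[0,0,0],[0,0,0.01],-1],
  [[0,0,0],[0,0,0.02],-1],
  [[0,0,0],[0,0,0.025],-1],
  [[0,0,0],[0,0,0.025],-1],
])

```text
clock: 8.45
eef_pos: [570.9, 157.9, 32.9]
tcp_rot: [-3.141, -0.001, 0.118]
contact_force: [0.4, 0.3, -2.3]
opening: 0.53
grasp_force: 42.7
```

Force is easing as the sole nears the floor, so I lower a touch more.

step_arm([
  [[0,0,0],[0,0,0.005],-1],
  [[0,0,0],[0,0,0.01],-1],
  [[0,0,0],[0,0,0.01],-1],
])

```text
clock: 8.75
eef_pos: [572.8, 158.2, 32.7]
tcp_rot: [-3.141, -0.005, 0.118]
contact_force: [-0.4, -0.9, 12.2]
opening: 0.528
grasp_force: 44.6
```

step_arm([
  [[0,0,0],[0,0,0],0.15],
  [[0,0,0],[0,0,0],0.3],
  [[0,0,0],[0,0,0],0.6],
  [[0,0,0],[0,0,0],0.9],
  [[0,0,0],[0,0,0],0.9],
  [[0,0,0],[0,0,0],0.9],
])

```text
clock: 9.35
eef_pos: [570.5, 157.8, 30.2]
tcp_rot: [-3.142, 0.0, 0.118]
contact_force: [-0.1, -0.9, -0.0]
opening: 0.951
grasp_force: 0.0
```

step_arm([
  [[0,0,0],[0,0,-0.05],0.9],
  [[0,0,0],[0,0,-0.2],0.9],
  [[0,0,0],[0,0,-0.4],0.9],
  [[0,0,0],[0,0,-0.6],0.9],
  [[0,0,0],[0,0,-0.8],0.9],
  [[0,0,0],[0,0,-1],0.9],
  [[0,0,0],[0,0,-1],0.9],
])

```text
clock: 10.05
eef_pos: [573.6, 158.6, 237.1]
tcp_rot: [-3.14, -0.01, 0.118]
contact_force: [0.1, 0.5, -0.1]
opening: 0.951
grasp_force: 0.0
```

Run:
```python
from h import *
np.set_printoptions(precision=1,suppress=True)
cal=imaging.calibration("wrist"); save("wrist","w4")
for n,z in {"plane_body":22,"wedge":22,"drawer_floor":22,"start_button_top":142,"drawer_pull":96}.items():
    for m in imaging.mark_of("wrist",n)[:1]: print(n,round(m["conf"],2),np.array(m["xy"]),at_z("wrist",m["xy"],z,cal))
rel([400,58,230],.118)
```

```text
plane_body 0.88 [530.3 339.3] [ 344.7 -346.5   22. ]
wedge 0.68 [358.7 172.4] [596.3  69.5  22. ]
drawer_floor 0.91 [348.7 157.7] [611.4  83.9  22. ]
start_button_top 0.76 [477.1  73.1] [712.8  12.1 142. ]
drawer_pull 0.78 [357.1 301.5] [473.1  63.5  96. ]
at [569.7 157.5 228.9] rot [3.1 0.  0.1] shift [-0.9  0.4 -0. ] turn [ 0.  0. -0.]
```

View pics/w4.png

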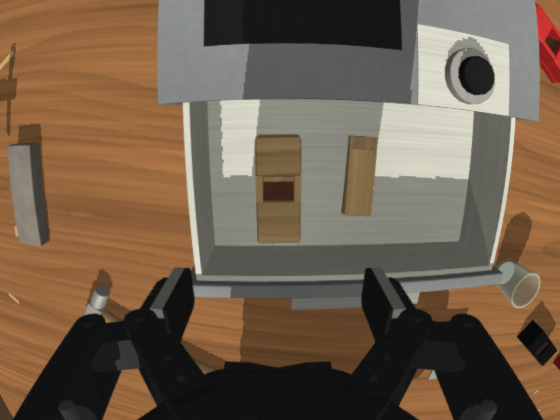

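The plane body sits flat at (278,190) and the wedge is untouched at (360,175). Now I shut the fingers and go in front of the drawer's lip.

step_arm([
  [[0,0,0],[-0.2,0.1,0],-1],
  [[0,0,0],[-0.4,0.2,0],-1],
  [[0,0,0],[-0.6,0.3,0],-1],
  [[0,0,0],[-0.78,0.4,0],-1],
  [[0,0,0],[-0.78,0.4,0.25],-1],
  [[0,0,0],[-0.78,0.4,0.5],-1],
  [[0,0,0],[-0.78,0.4,0.74],-1],
  [[0,0,0],[-0.78,0.4,0.74],-1],
])

```text
clock: 11.15
eef_pos: [419.8, 59.2, 77.0]
tcp_rot: [3.141, 0.012, 0.118]
contact_force: [-0.4, 0.3, -0.6]
opening: 0.003
grasp_force: 0.0
```

step_arm([
  [[0,0,0],[0.04,0,0],-1],
  [[0,0,0],[0.08,0,0],-1],
  [[0,0,0],[0.12,0,0],-1],
  [[0,0,0],[0.16,0,0],-1],
  [[0,0,0],[0.2,0,0],-1],
  [[0,0,0],[0.24,0,0],-1],
  [[0,0,0],[0.28,0,0],-1],
])

```text
clock: 11.85
eef_pos: [481.2, 66.7, 82.5]
tcp_rot: [-3.142, -0.0, 0.118]
contact_force: [-2.5, 0.5, 0.7]
opening: -0.001
grasp_force: 1.0
```

step_arm([
  [[0,0,0],[0.05,0,0],-1],
  [[0,0,0],[0.12,0,0],-1],
  [[0,0,0],[0.19,0,0],-1],
  [[0,0,0],[0.26,0,0],-1],
  [[0,0,0],[0.33,0,0],-1],
  [[0,0,0],[0.4,0,0],-1],
  [[0,0,0],[0.47,0,0],-1],
  [[0,0,0],[0.54,0,0],-1],
])

```text
clock: 12.65
eef_pos: [589.2, 79.5, 82.1]
tcp_rot: [-3.141, 0.0, 0.118]
contact_force: [-2.6, 2.0, 0.7]
opening: 0.001
grasp_force: 1.1
```

step_arm([
  [[0,0,0],[0.03,0,0],-1],
  [[0,0,0],[0.06,0,0],-1],
  [[0,0,0],[0.09,0,0],-1],
  [[0,0,0],[0.11,0,0],-1],
  [[0,0,0],[0.11,0,0],-1],
])

```text
clock: 13.15
eef_pos: [610.4, 81.9, 82.4]
tcp_rot: [3.142, -0.001, 0.118]
contact_force: [0.0, -0.9, -0.8]
opening: 0.004
grasp_force: 0.0
```

step_arm([
  [[0,0,0],[0.02,0,0],-1],
  [[0,0,0],[0.04,0,0],-1],
  [[0,0,0],[0.05,0,0],-1],
  [[0,0,0],[0.05,0,0],-1],
])

```text
clock: 13.55
eef_pos: [620.2, 83.1, 82.4]
tcp_rot: [-3.142, -0.001, 0.118]
contact_force: [0.1, -0.1, -0.6]
opening: -0.002
grasp_force: 0.0
```

step_arm([
  [[0,0,0],[0.015,0,0],-1],
  [[0,0,0],[0.03,0,0],-1],
  [[0,0,0],[0.03,0,0],-1],
])

```text
clock: 13.85
eef_pos: [626.4, 83.8, 82.4]
tcp_rot: [-3.142, -0.001, 0.118]
contact_force: [0.7, -0.3, -0.7]
opening: -0.005
grasp_force: 0.0
```

step_arm([
  [[0,0,0],[0.015,0,0],-1],
  [[0,0,0],[0.025,0,0],-1],
])

```text
clock: 14.05
eef_pos: [628.8, 84.1, 82.1]
tcp_rot: [-3.142, 0.004, 0.118]
contact_force: [-14.0, -1.1, 11.9]
opening: -0.002
grasp_force: 7.1
```

step_arm([
  [[0,0,0],[0.01,0,0],-1],
  [[0,0,0],[0.01,0,0],-1],
])

```text
clock: 14.25
eef_pos: [628.7, 84.1, 82.1]
tcp_rot: [3.142, 0.008, 0.118]
contact_force: [-15.7, -2.1, 14.0]
opening: -0.002
grasp_force: 8.2
```

The drawer is against its stop, since the force rises with no further motion. I back off, lift, and look at the button.

step_arm([
  [[0,0,0],[-0.05,0,0],-1],
  [[0,0,0],[-0.2,0,0],-1],
  [[0,0,0],[-0.3,0,0],-1],
  [[0,0,0],[-0.3,0,-0.25],-1],
  [[0,0,0],[-0.3,0,-0.5],-1],
  [[0,0,0],[-0.3,0.2,-0.75],-1],
  [[0,0,0],[-0.2,0.45,-0.75],-1],
  [[0,0,0],[-0.2,0.45,-0.75],-1],
])

```text
clock: 15.05
eef_pos: [606.3, -12.7, 235.2]
tcp_rot: [3.139, -0.006, 0.116]
contact_force: [0.7, 0.8, 0.7]
opening: 0.001
grasp_force: 0.0
```

Run:
```python
from h import *
np.set_printoptions(precision=1,suppress=True)
cal=imaging.calibration("wrist"); save("wrist","w5")
for n,z in {"start_button_top":142,"drawer_pull":96}.items():
    for m in imaging.mark_of("wrist",n)[:1]: print(n,round(m["conf"],2),np.array(m["xy"]),at_z("wrist",m["xy"],z,cal))
rel([711,6,180],.118)
```

```text
start_button_top 0.78 [265.2  70.5] [712.4   9.3 142. ]
drawer_pull 0.88 [175.  150.9] [640.8  84.7  96. ]
at [603.4 -10.  231.8] rot [-3.1  0.   0.1] shift [ 0.5 -0.   0.3] turn [-0.  0. -0.]
```

View pics/w5.png

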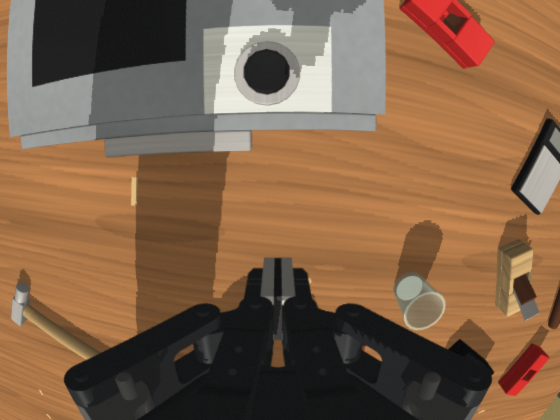

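The drawer front lies flush with the box. The button is at (267,71), about (712, 8), and the cup and bladed plane are untouched. I move above the button.

step_arm([
  [[0,0,0],[0.2,-0.01,0],-1],
  [[0,0,0],[0.4,-0.02,0],-1],
  [[0,0,0],[0.54,-0.03,0],-1],
  [[0,0,0],[0.54,-0.03,0.15],-1],
  [[0,0,0],[0.54,-0.03,0.3],-1],
  [[0,0,0],[0.54,-0.03,0.38],-1],
  [[0,0,0],[0.54,-0.03,0.38],-1],
])

```text
clock: 15.9
eef_pos: [707.5, 10.2, 152.7]
tcp_rot: [-3.141, 0.006, 0.119]
contact_force: [0.2, -0.1, 0.0]
opening: -0.001
grasp_force: 0.0
```

```bash
python3 -c "
from h import *
rel([712,8,136],.118)"
```

```text
at [707.5  10.2 152.7] rot [-3.1407  0.0061  0.1187] shift [0.022 0.014 0.083] turn [-0.001  0.008  0.001]
```

step_arm([
  [[0,0,0],[0.01,0.005,0.03],-1],
  [[0,0,0],[0.01,0.005,0.05],-1],
  [[0,0,0],[0.01,0.005,0.07],-1],
  [[0,0,0],[0.01,0.005,0.085],-1],
  [[0,0,0],[0.01,0.005,0.09],-1],
  [[0,0,0],[0.01,0.005,0.09],-1],
])

```text
clock: 16.5
eef_pos: [712.6, 8.4, 138.9]
tcp_rot: [3.142, -0.001, 0.118]
contact_force: [0.6, -0.1, 2.6]
opening: 0.004
grasp_force: 1.6
```

step_arm([
  [[0,0,0],[0,0,0.01],-1],
  [[0,0,0],[0,0,0.018],-1],
  [[0,0,0],[0,0,0.018],-1],
])

```text
clock: 16.8
eef_pos: [712.6, 8.3, 136.0]
tcp_rot: [3.141, -0.001, 0.118]
contact_force: [-1.9, 0.1, 10.8]
opening: -0.001
grasp_force: 5.3
```

step_arm([
  [[0,0,0],[0,0,0.005],-1],
  [[0,0,0],[0,0,0.005],-1],
  [[0,0,0],[0,0,-0.05],-1],
  [[0,0,0],[0,0,-0.2],-1],
  [[0,0,0],[0,0,-0.4],-1],
  [[0,0,0],[-0.2,0,-0.55],-1],
  [[0,0,0],[-0.4,0,-0.55],-1],
  [[0,0,0],[-0.4,0,-0.55],-1],
])

```text
clock: 17.6
eef_pos: [627.9, -1.5, 245.0]
tcp_rot: [-3.141, 0.003, 0.118]
contact_force: [-0.1, -0.6, -0.0]
opening: -0.002
grasp_force: 0.0
```

Run:
```python
from h import *
save("wrist","w6"); print(telemetry.sense()["contact_force"])
for n,z in {"start_button_top":142,"drawer_pull":96}.items():
    for m in imaging.mark_of("wrist",n)[:1]: print(n,m["conf"],at_z("wrist",m["xy"],z).round(1))
```

```text
[1.12340266 0.43483975 0.81582664]
start_button_top 0.89 [718.9  10.6 142. ]
drawer_pull 0.91 [644.4  86.5  96. ]
```

View pics/w6.png

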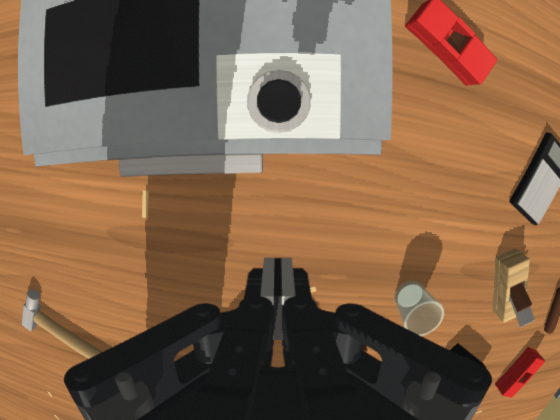

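The button at (279,100) is up again, the drawer front (row 150) is still shut, and the cup and bladed plane haven't moved. I hand the job in.

```bash
python3 -c "
from rig import r
print(r.sign_off())"
```

```text
the job is handed in; nothing more can be done
None
```

The plane body was set down flat beside the wedge, the drawer was pushed to its stop, and the start button was pressed fully down and came back up. I handed the job in at about 18 s; no verdict was shown.

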